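# Rock the tapered bung out of the full canister

### The job

Work the wooden bung loose from the white canister by rocking its cross-bar to the side rather than pulling it straight up, then take it out and lay it down on its side in the shallow metal tray, with both its ends inside the tray. Do not let it fall on the counter, and leave the other things where they stand.

Things in the scene. Friction and masses are not known exactly. Their poses are not given: they have to be found in the camera images.
- canister: white round drum, 170 mm wide, 105 mm tall, full and heavy: it stays put. On top a rectangular white neck, 54 mm (x) by 76 mm (y), from 105 to 150 mm height. Origin under its centre, z up. The bung in its mouth rocks towards this frame's +y and -y. Rock one way, then back: each push frees one rib; then it stands loose and upright, 11.5 mm raised, and tips off if pushed on.
- mouth (a point): centre of the mouth on the neck's top face, 150 mm above the counter, axes as the canister's. Fixed walls 34 mm apart in x; black rubber lips 33 mm apart in y, 4 mm thick, flush with the top. The bung's two ribs sit under the lips. Pulled straight up, the bung holds to about 30 N.
- lip_left (a joint): travel of the sprung rubber lip on the mouth's +y side, m, 0 at rest. It yields upwards and outwards only, at 12 to 16 N, and snaps back under the rib once the rib has passed, so a freed side stays up on its lip. Pushing the cross-bar 12 to 18 mm towards -y (12 to 15 N) tips the bung about its flange edge and frees this side; it then rests leaning about 0.25 rad.
- lip_right (a joint): the same for the lip on the mouth's -y side, freed by pushing the cross-bar towards +y. With one side free, pushing the bar back the other way by 8 to 15 mm frees the other side.
- bung_bar (a point): centre of the wooden bung's round cross-bar, the place to push or grasp: 20 mm diameter, 44 mm long along this frame's x; y is the way it rocks, z up the bung; axes match the mouth's at the start. Bar on a stem 22 x 14 mm, then a flange 40 (x) x 56 (y) x 7 mm, its underside 55 mm below this point and resting on the mouth. About 0.1 to 0.17 kg, one piece.
- bung_foot (a point): centre of the small lower end of the bung's tapered plug, 83 mm below the bar's centre along the bung. The plug is round, 29 mm narrowing to 20 mm, 28 mm long, with a straight rib on its +y and -y side: tips 21 mm from the axis, 7.5 to 11.5 mm below the flange's underside. The bung is 93 mm long and cannot stand on its foot.
- tray: shallow open aluminium tray fixed to the counter, 180 mm (x) by 170 mm (y), 22 mm tall, walls and floor 4 mm; origin under its centre, z up
- weight: bystander, leave alone: brass scale weight, 40 mm wide and 38 mm tall, origin under its centre
- small_jar: bystander, leave alone: squat jar with a white lid, 48 mm wide and 55 mm tall, origin under its centre
- jug: bystander, leave alone: yellow mug-shaped measuring jug, 80 mm wide and 100 mm tall, handle at its +y, origin under its centre
- short_bottle: bystander, leave alone: white bottle with a green cap, 56 mm wide and 110 mm tall, origin under its centre
- bowl: bystander, leave alone: grey bowl, 120 mm wide and 45 mm tall, origin under its centre
- spatula: bystander, leave alone: spatula lying flat, handle towards its -x
Mind the look-alikes: they are no part of the job. Of the things shaped like the part that bears bung_bar, the wooden one is meant.

How it is judged:
By the outcome, as a careful person would: the job done as asked, in the order asked, and still so for the second after the job is handed in, with the robot touching nothing.
It also fails if it takes over 61 s, if anything falls off the work surface, if the arm or the gripper's body presses on something with over 40 N, if the wrist force passes 120 N, or if a joint passes its speed limit or range.

### The arm

A 7-joint arm with a two-finger parallel gripper is mounted at the origin on the work surface. World frame = base frame: x ahead of the robot, y to its left, z up, the work surface at z = 0. Lengths are in m, angles in rad, forces in N, time in s.
With the tool pointing down it reaches from about 0.35 to 0.9 m from the base axis. Payload 8.1 kg.
Tool frame: the origin (TCP) lies midway between the tips of the shut fingers; the grasp point (between the pads) lies 19 mm behind it; z points along the fingers, y is the direction in which the jaws open and shut (so a half turn about z gives the same grasp; the last joint's range is limited). The gripper opens to 85 mm and grips with 20 to 120 N. Pads are 22 mm wide; open, the fingers measure 114 mm over their backs; the gripper's body (76 mm by 85 mm) begins 54 mm behind the grasp point. The pads swing forward as they close: fully open they stand 13 mm farther back than shut.
Start: joints at [-1.453, 0.434, 0.025, 1.573, -0.012, 1.134, -0.075], TCP at [0.137, 0.61, 0.231] pointing down, gripper open.
Joint ranges: [-2.62, 2.62], [-0.44, 2.09], [-1.27, 1.32], [0.08, 2.57], [-1.32, 4.46], [0.12, 2], [-2.74, 2.74]. Speed limits (rad/s): [2.22, 2.22, 3.01, 3.01, 3.14, 3.14, 3.14].

### API

Orientations are given as a 3x3 rotation matrix whose columns are the frame's x, y, z axes.
In Python, from workcell import sense, capture, calibration, sign_off gives the robot as it stands. The module is installed in compiled form; this text tells all that it offers.
- The arm moves only by the shell command python3 -m crank 'ROWS'. ROWS is JSON, a list of rows, each a list of 3 entries, a list of its own where there are three numbers: the shift along the tool's x, y, z in cm, then the turn, a rotation vector about the tool's x, y, z in degrees, then the opening in per cent of the stroke, from 0 (shut) to 100 (fully open). A call has 1 to 12 rows; each row is the pose to reach, as a shift and turn from the pose commanded when the call began, along the tool's axes at that moment; what a row does not reach only later rows make up. A row lasts 1/12 s, in which the tool goes at most 41.7 mm and 7.16 degrees, less where a joint would pass 70% of its speed; a pose out of reach is approached as far as the arm can. A call with a gripper value outside its range is refused whole. The fingers move at their own pace and stop on an object; the grip force is fixed at half the most. Time passes only in rows, so rows that repeat a pose let the fingers close. It gives the time, the measured TCP pose, the force and the opening at its end, in the units of the state.
- sense(): the state, without advancing time (a new reading comes with each control period).
- capture(name): name is "scene" or "side" or "wrist"; returns (picture, depth): 480x640x3 uint8, red, green, blue; 480x640 float32, m along the optical axis (not along the pixel's ray), 0 where there is no reading.
- calibration(name): a dict with "K" (3x3 intrinsics, pixels), "extrinsics" (4x4, takes a point from camera to world coordinates). Camera axes: x right, y up, looking along -z (the intrinsics and any distortion apply to the point x, -y, -z); pixel columns grow to the right and rows downward; lengths in m; the calibration is good to about 2 mm. A picture is of the moment at which its call begins: read the wrist's pose just before it. calibration takes no time and is no camera call; for the wrist camera it gives the pose at the moment of the call.
- sign_off(): hands the job in, once; it reports no verdict.
The state is a dict: "t": time; "joint_positions": joint angles; "qvel": joint speeds; "joint_efforts": joint torques, N m; "tool_pos": TCP position; "tool_rot": TCP orientation; "ft_force": force on the tool from outside, world axes, zero at the start; "ft_torque": the same for the moment, N m; "gripper_width": finger opening in m.
Only numpy, scipy, OpenCV 4.12 (cv2) and the standard library are available. Lean on these libraries where they do the work, as an engineer would, in place of code of your own. Each camera call takes 0.05 s, during which the arm holds its last target.

## Working session

There is one attempt and no reset: what is moved stays moved. The work goes in short steps, Python scripts to look and compute and a shell command to move; the robot and the scene stay as the last step left them, time stands still between calls to the robot, and variables do not carry over. Pictures are saved under pics/ and viewed, and the job is handed in when it is done.

```bash
mkdir -p pics; ls; python3 - <<'E'
from workcell import sense,capture,calibration
import cv2,numpy as np
s=sense();print(s['t'],s['tool_pos'],s['tool_rot'],s['ft_force'],s['gripper_width'])
for n in ['scene','side']:
    c=calibration(n);print(n,c)
    p,d=capture(n);cv2.imwrite(f'pics/{n}0.png',p[:,:,::-1]);np.save(f'{n}0.npy',d)
E
```

```text
pics
0.0 [0.13682013 0.6093244  0.2305228 ] [[-9.75706068e-01  2.19083596e-01 -2.17376332e-04]
 [ 2.19083666e-01  9.75704839e-01 -1.55383939e-03]
 [-1.28325582e-04 -1.56371413e-03 -9.99998769e-01]] [-0.50273029  0.06481668 -0.74547985] 0.08554872830181506
scene {'K': array([[575.24456405,   0.        , 311.15163909],
       [  0.        , 575.24456405, 237.83194478],
       [  0.        ,   0.        ,   1.        ]]), 'extrinsics': array([[-0.84548348, -0.33919313,  0.41243872,  1.16960082],
       [ 0.53365516, -0.50887989,  0.67546534,  1.06160703],
       [-0.01923143,  0.79119484,  0.61126171,  1.05658441],
       [ 0.        ,  0.        ,  0.        ,  1.        ]])}
side {'K': array([[464.9494585 ,   0.        , 312.25122752],
       [  0.        , 464.9494585 , 236.92392472],
       [  0.        ,   0.        ,   1.        ]]), 'extrinsics': array([[ 0.9281084 ,  0.25271861, -0.27340098,  0.2240789 ],
       [-0.3722315 ,  0.61476734, -0.69534511, -0.83151565],
       [-0.00764866,  0.7471241 ,  0.66464056,  0.96189301],
       [ 0.        ,  0.        ,  0.        ,  1.        ]])}
```

View pics/scene0.png

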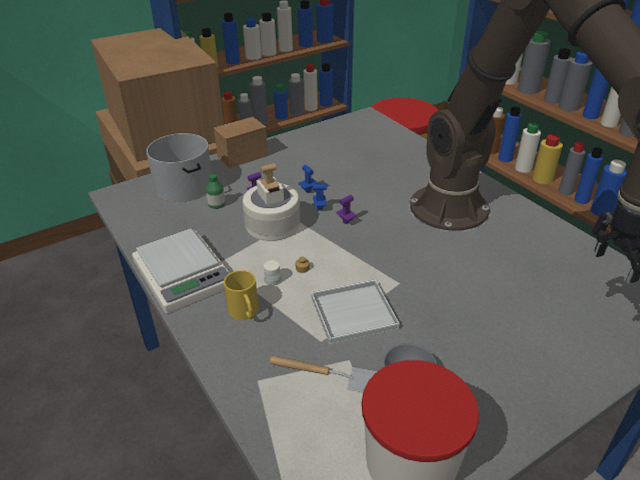

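View pics/side0.png

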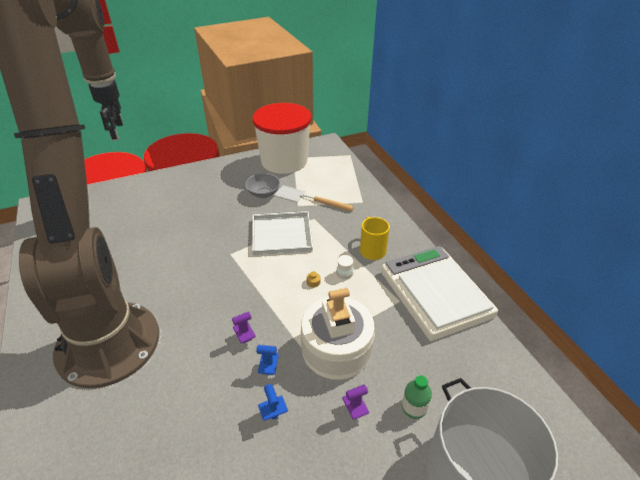

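The scene view puts the canister at about (272,208) with the wooden bung at (268,172). The tray is at (355,310). In the side view the bung is at (339,305) and the tray at (281,233). Next I'll zoom in and measure.

```bash
cat > h.py <<'E'
import numpy as np,cv2
from workcell import sense,capture,calibration
def cloud(n,d,c=None):
    c=c or calibration(n);K=c['K'];E=c['extrinsics']
    v,u=np.mgrid[0:480,0:640]
    P=np.stack([(u-K[0,2])/K[0,0]*d,-(v-K[1,2])/K[1,1]*d,-d],-1)
    return P@E[:3,:3].T+E[:3,3]
def proj(n,p,c=None):
    c=c or calibration(n);K=c['K'];E=c['extrinsics']
    q=(np.asarray(p)-E[:3,3])@E[:3,:3]
    return np.stack([K[0,2]+K[0,0]*q[...,0]/-q[...,2],K[1,2]+K[1,1]*q[...,1]/q[...,2]],-1)
E
python3 - <<'E'
from h import *
for n,(x0,y0,x1,y1) in {'scene':(230,150,310,250),'side':(290,275,390,385)}.items():
    p=cv2.imread(f'pics/{n}0.png');d=np.load(f'{n}0.npy')
    cv2.imwrite(f'pics/{n}0z.png',cv2.resize(p[y0:y1,x0:x1],None,fx=5,fy=5,interpolation=cv2.INTER_CUBIC))
    W=cloud(n,d);sub=np.zeros((480,640),bool);sub[y0:y1,x0:x1]=1;sub&=d>0
    Z=W[...,2]
    for nm,a,b in [('top',.098,.112),('neck',.146,.154),('bar',.17,.23)]:
        m=sub&(Z>a)&(Z<b);q=W[m]
        if len(q)==0: continue
        print(n,nm,m.sum(),q.mean(0).round(4),q.min(0).round(3),q.max(0).round(3))
        if m.sum()>5: print(cv2.minAreaRect((q[:,:2]*1000).astype(np.float32)))
    hsv=cv2.cvtColor(p,cv2.COLOR_BGR2HSV)
    m=sub&(hsv[...,0]>8)&(hsv[...,0]<22)&(hsv[...,1]>90)&(Z>.1)
    q=W[m];print('wood',m.sum(),q.mean(0),q.max(0))
    # tray
    m=(Z>.017)&(Z<.03)&(d>0)
    m[:, :]&=True
    if n=='scene': r=(300,275,405,345)
    else: r=(240,205,320,260)
    t=np.zeros_like(m);t[r[1]:r[3],r[0]:r[2]]=1
    q=W[m&t];print('tray',len(q),cv2.minAreaRect((q[:,:2]*1000).astype(np.float32)))
E
```

```text
scene top 978 [ 0.5318 -0.2097  0.1041] [ 0.437 -0.312  0.098] [ 0.606 -0.142  0.112]
((522.745849609375, -224.61798095703125), (157.90016174316406, 164.7288055419922), 70.16735076904297)
scene neck 142 [ 0.5257 -0.2185  0.1497] [ 0.489 -0.273  0.146] [ 0.552 -0.185  0.154]
((519.8783569335938, -228.7802734375), (84.64893341064453, 55.57596206665039), 81.6967544555664)
scene bar 165 [ 0.5218 -0.2259  0.1987] [ 0.498 -0.242  0.17 ] [ 0.543 -0.214  0.216]
((520.812744140625, -226.94309997558594), (22.340524673461914, 45.43163299560547), 77.12379455566406)
wood 254 [ 0.52443379 -0.22356376  0.17795084] [ 0.54349006 -0.20138599  0.2159684 ]
tray 424 ((534.5004272460938, 221.04469299316406), (178.04818725585938, 182.69485473632812), 73.2269515991211)
side top 2427 [ 0.5112 -0.25    0.1062] [ 0.435 -0.317  0.098] [ 0.603 -0.149  0.112]
((518.7506103515625, -234.7079620361328), (164.6238555908203, 167.9636993408203), 67.45989990234375)
side neck 293 [ 0.5148 -0.2445  0.1507] [ 0.489 -0.273  0.146] [ 0.55  -0.191  0.154]
((519.7792358398438, -232.56930541992188), (78.55257415771484, 54.6190185546875), 83.26018524169922)
side bar 278 [ 0.5179 -0.2366  0.2028] [ 0.497 -0.245  0.17 ] [ 0.542 -0.223  0.219]
((519.3305053710938, -233.7689666748047), (19.03881072998047, 44.13824462890625), 82.2354965209961)
wood 528 [ 0.51579541 -0.23869108  0.178909  ] [ 0.53936075 -0.19965064  0.21883544]
tray 357 ((534.3064575195312, 218.45445251464844), (177.68988037109375, 180.12767028808594), 73.03754425048828)
```

View pics/scene0z.png

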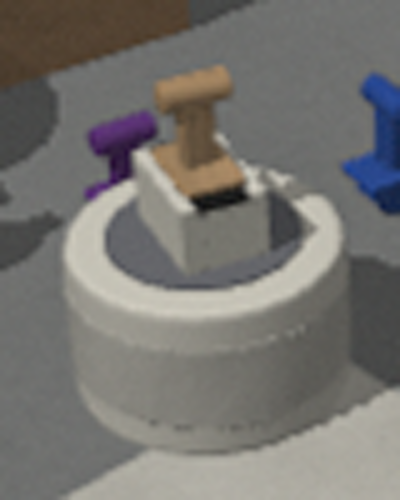

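View pics/side0z.png

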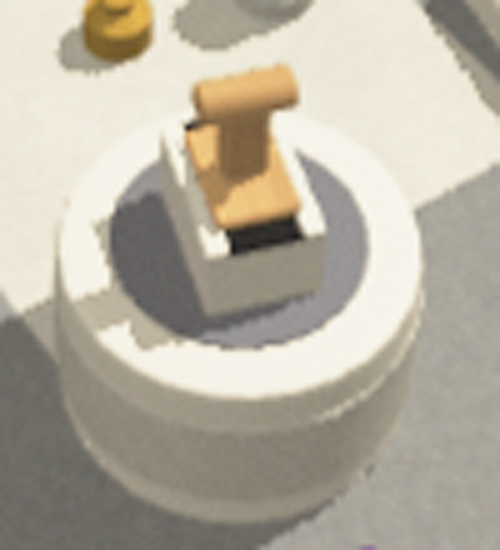

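```bash
cat >> h.py <<'E'
from scipy.spatial.transform import Rotation as Ro
def go(pos,yaw=None,Rt=None):
    s=sense();R=np.array(s['tool_rot']);p=np.array(s['tool_pos'])
    if Rt is None and yaw is not None:
        a=np.radians(yaw);y=np.array([np.cos(a),np.sin(a),0]);z=np.array([0,0,-1.]);Rt=np.stack([np.cross(y,z),y,z],1)
    if Rt is None: Rt=R
    print('shift cm',((np.asarray(pos)-p)@R*100).round(2),'turn deg',np.degrees(Ro.from_matrix(R.T@Rt).as_rotvec()).round(2))
E
python3 - <<'E'
from h import *
go([.50,.30,.30],82.5);go([.52,-.2325,.30],82.5)
E
```

```text
shift cm [-42.21 -22.24  -6.9 ] turn deg [-0.08  0.   -5.16]
shift cm [-55.83 -73.76  -6.83] turn deg [-0.08  0.   -5.16]
```

```bash
python3 -m crank '[[[-10,-5,-6.9],[0,0,-5],100],[[-14,-7.5,-6.9],[0,0,-5],100],[[-18,-10,-6.9],[0,0,-5],100],[[-21,-12,-6.9],[0,0,-5],100],[[-26,-14,-6.9],[0,0,-5],60],[[-30,-16,-6.9],[0,0,-5],60],[[-34,-18,-6.9],[0,0,-5],60],[[-38,-20,-6.9],[0,0,-5],60],[[-42.2,-22.2,-6.9],[0,0,-5.2],60],[[-42.2,-22.2,-6.9],[0,0,-5.2],60],[[-43,-26,-6.9],[0,0,-5.2],60],[[-44,-30,-6.9],[0,0,-5.2],60]]'; python3 -c "
from h import *
go([.52,-.2325,.30],82.5);print(sense()['joint_positions'])"
```

```text
t: 1.1
tool_pos: [0.4837, 0.2709, 0.2992]
tool_rot: [[-0.992, 0.13, 0.0], [0.13, 0.992, -0.0], [-0.0, -0.0, -1.0]]
ft_force: [0.7, 0.4, 0.6]
gripper_width: 0.0508
shift cm [-10.14 -49.44  -0.06] turn deg [-0.02  0.02  0.03]
[-0.76674139  0.26727267  0.2064274   1.65734943 -0.05704733  1.22291041
  0.89238916]
```

```bash
python3 -m crank '[[[-1,-4,0],[0,0,0],50],[[-2,-8,0],[0,0,0],50],[[-3,-12,0],[0,0,0],50],[[-4,-16,0],[0,0,0],50],[[-5,-20,0],[0,0,0],50],[[-6,-24,0],[0,0,0],50],[[-7,-28,0],[0,0,0],50],[[-8,-32,0],[0,0,0],50],[[-9,-36,0],[0,0,0],50],[[-9,-40,0],[0,0,0],50],[[-9.5,-44,0],[0,0,0],50],[[-9.5,-47,0],[0,0,0],50]]'; python3 -c "
from h import *
go([.52,-.2325,.30],82.5);s=sense();print(s['joint_positions'])
p,d=capture('wrist');c=calibration('wrist');cv2.imwrite('pics/w1.png',p[:,:,::-1]);np.save('w1.npy',d)
W=cloud('wrist',d,c);m=(d>0)&(W[...,2]>.19)&(W[...,2]<.225);q=W[m];print(m.sum(),q.min(0),q.max(0),cv2.minAreaRect((q[:,:2]*1000).astype(np.float32)))
m=(d>0)&(abs(W[...,2]-.15)<.005);q=W[m];print(m.sum(),cv2.minAreaRect((q[:,:2]*1000).astype(np.float32)))
"
```

```text
t: 2.1
tool_pos: [0.5142, -0.2097, 0.2995]
tool_rot: [[-0.991, 0.132, -0.0], [0.132, 0.991, -0.001], [0.0, -0.001, -1.0]]
ft_force: [0.3, -0.1, -0.1]
gripper_width: 0.0428
shift cm [-0.88 -2.18 -0.04] turn deg [-0.06 -0.01 -0.09]
[-0.07633984  0.27847294  0.47997385  1.67115819 -0.13414692  1.22483547
  1.87184041]
2481 [ 0.49242933 -0.25023692  0.1978105 ] [ 0.53707269 -0.22648831  0.21632511] ((514.8084716796875, -238.37838745117188), (19.967323303222656, 43.9888916015625), 82.91007995605469)
3695 ((577.4918823242188, -368.4031982421875), (85.61985778808594, 380.0827331542969), 25.745237350463867)
```

View pics/w1.png

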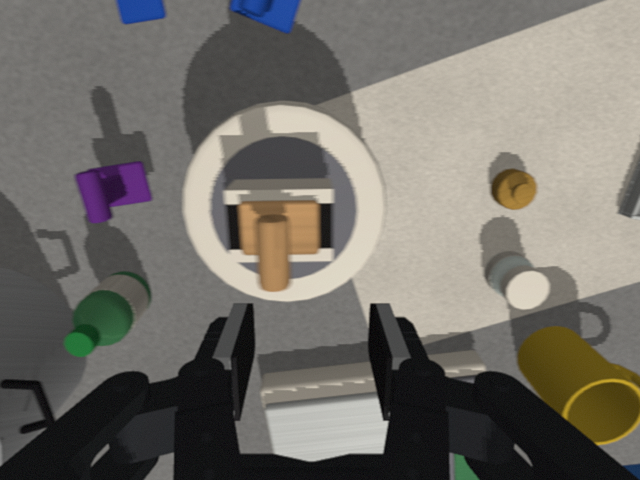

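Wrist view: the wooden bar is centred at about (272,252), and the canister neck at about (278,222). I read the wrist pose after the capture while the arm was still settling, so I'll move over the bar and measure again.

```bash
python3 -m crank '[[[-0.7,-1.3,0],[0,0,0],45],[[-0.7,-1.3,0],[0,0,0],45],[[-0.7,-1.3,0],[0,0,0],45],[[-0.7,-1.3,0],[0,0,0],45]]'; python3 -c "
from h import *
c=calibration('wrist');p,d=capture('wrist');cv2.imwrite('pics/w2.png',p[:,:,::-1]);np.save('w2.npy',d)
W=cloud('wrist',d,c);m=(d>0)&(W[...,2]>.19)&(W[...,2]<.225);m[300:]=0;q=W[m];print(m.sum(),q.min(0),q.max(0),cv2.minAreaRect((q[:,:2]*1000).astype(np.float32)))
go([.52,-.2325,.187],82.7);print(sense()['gripper_width'])
"
```

```text
t: 2.48
tool_pos: [0.5202, -0.2186, 0.2994]
tool_rot: [[-0.992, 0.129, -0.001], [0.129, 0.992, 0.001], [0.001, 0.001, -1.0]]
ft_force: [-0.5, -1.0, 0.2]
gripper_width: 0.0384
2531 [ 0.4944418  -0.24400469  0.19724281] [ 0.53951092 -0.21997364  0.21588824] ((517.0504150390625, -231.9429473876953), (20.00796890258789, 44.00114822387695), 83.16922760009766)
shift cm [-0.16 -1.41 11.25] turn deg [ 0.04 -0.03 -0.06]
0.03846106107740118
```

```bash
python3 -m crank '[[[0,-1.4,0],[0,0,0],45],[[0,-1.4,0],[0,0,0],45],[[0,-1.4,3],[0,0,0],45],[[0,-1.4,6],[0,0,0],45],[[0,-1.4,8],[0,0,0],45],[[0,-1.4,9.5],[0,0,0],45],[[0,-1.4,11.2],[0,0,0],45],[[0,-1.4,11.2],[0,0,0],45],[[0,-1.4,11.2],[0,0,0],45]]'; python3 -c "
from h import *
for n in ['scene','side']:
  p,d=capture(n);cv2.imwrite(f'pics/{n}3.png',cv2.resize(p[130:270,200:360] if n=='scene' else p[240:400,260:420],None,fx=4,fy=4)[:,:,::-1])
go([.518,-.232,.187],82.9);print(sense()['gripper_width'],sense()['ft_force'])
a=cv2.imread('pics/scene3.png');b=cv2.imread('pics/side3.png');b=b[:a.shape[0]];h=np.hstack([a,b]);cv2.imwrite('pics/c3.png',cv2.resize(h,None,fx=.62,fy=.62))
"
```

```text
t: 3.28
tool_pos: [0.5182, -0.2326, 0.1874]
tool_rot: [[-0.992, 0.129, -0.002], [0.129, 0.992, 0.001], [0.002, 0.001, -1.0]]
ft_force: [-0.0, -0.4, 1.3]
gripper_width: 0.0384
shift cm [0.13 0.13 0.18] turn deg [-0.01  0.08 -0.33]
0.0383007897960879 [ 0.75312463 -0.25911016 -0.37939424]
```

View pics/c3.png

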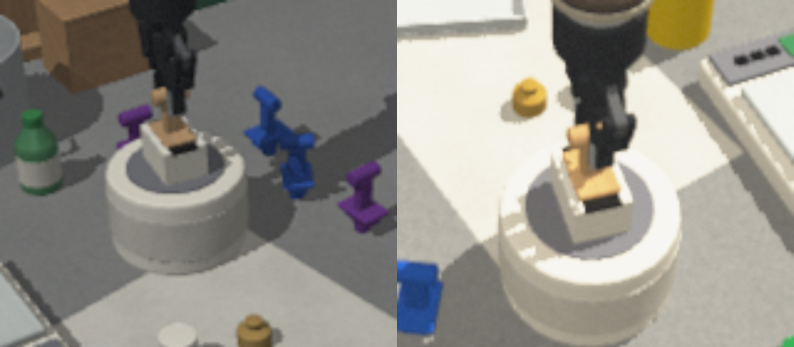

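```bash
python3 -m crank '[[[0,-0.5,0],[0,0,0],45],[[0,-0.9,0],[0,0,0],45],[[0,-1.1,0],[0,0,0],45],[[0,-1.3,0],[0,0,0],45],[[0,-1.5,0],[0,0,0],45],[[0,-1.7,0],[0,0,0],45]]';python3 -m crank '[[[0,-0.2,0],[0,0,0],45],[[0,-0.4,0],[0,0,0],45]]';  python3 -m crank '[[[0,-0.2,0],[0,0,0],45],[[0,-0.4,0],[0,0,0],45]]'
```

```text
t: 3.88
tool_pos: [0.5169, -0.2485, 0.1881]
tool_rot: [[-0.992, 0.128, 0.001], [0.128, 0.992, 0.003], [-0.0, 0.003, -1.0]]
ft_force: [0.9, 13.2, 7.8]
gripper_width: 0.0387
t: 4.05
tool_pos: [0.5171, -0.2494, 0.1881]
tool_rot: [[-0.992, 0.126, 0.001], [0.126, 0.992, 0.007], [0.0, 0.007, -1.0]]
ft_force: [-0.1, 21.2, 15.3]
gripper_width: 0.0383
t: 4.22
tool_pos: [0.5171, -0.2532, 0.1884]
tool_rot: [[-0.992, 0.125, 0.002], [0.125, 0.992, 0.007], [-0.001, 0.007, -1.0]]
ft_force: [1.7, 1.1, 0.4]
gripper_width: 0.038
```

```bash
cat > look.py <<'E'
import sys
from h import *
k=sys.argv[1];o=[]
for n in ['scene','side']:
  p,d=capture(n);np.save(f'{n}.npy',d)
  cr=p[130:270,200:360] if n=='scene' else p[250:390,260:420]
  o.append(cv2.resize(cr,None,fx=2.5,fy=2.5,interpolation=cv2.INTER_CUBIC)[:,:,::-1])
cv2.imwrite(f'pics/c{k}.png',np.hstack(o));s=sense();print(s['t'],s['tool_pos'],s['ft_force'],s['gripper_width'])
E
python3 look.py 4
```

```text
4.3167 [ 0.51583413 -0.25760503  0.18817715] [0.63635867 2.47166472 4.87722066] 0.038466255255471545
```

View pics/c4.png

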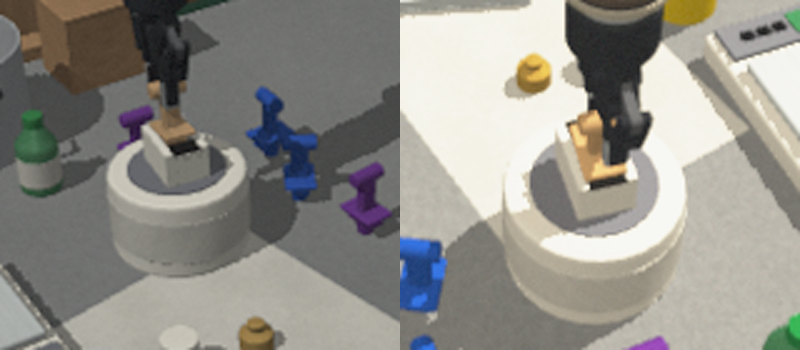

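```bash
python3 -m crank '[[[0,0.5,0],[0,0,0],45],[[0,1.0,0],[0,0,0],45],[[0,1.5,0],[0,0,0],45],[[0,1.8,0],[0,0,0],45],[[0,2.0,0],[0,0,0],45],[[0,2.2,0],[0,0,0],45]]';python3 -m crank '[[[0,0.2,0],[0,0,0],45],[[0,0.3,0],[0,0,0],45]]'; python3 look.py 5
```

```text
t: 4.82
tool_pos: [0.518, -0.237, 0.1878]
tool_rot: [[-0.992, 0.13, 0.0], [0.13, 0.992, -0.001], [-0.0, -0.001, -1.0]]
ft_force: [-0.1, -1.7, 1.1]
gripper_width: 0.0388
t: 4.98
tool_pos: [0.5185, -0.2341, 0.1879]
tool_rot: [[-0.991, 0.13, 0.0], [0.13, 0.991, -0.001], [-0.001, -0.001, -1.0]]
ft_force: [0.1, -3.5, 1.8]
gripper_width: 0.0387
5.0833 [ 0.51850818 -0.23408155  0.18791644] [-0.53151519 -2.12363178  0.89822577] 0.03840907295468871
```

View pics/c5.png

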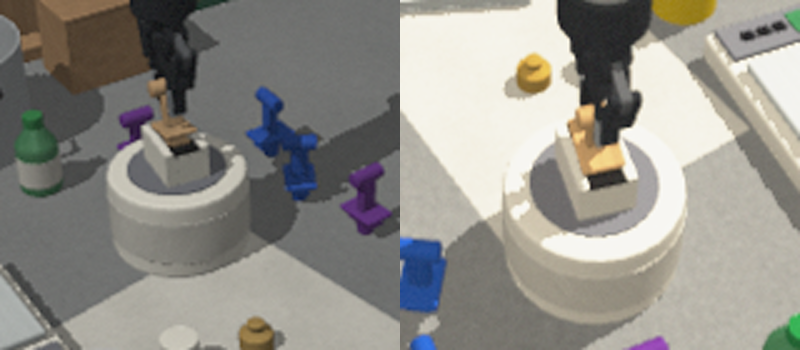

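The bung leans towards -y with its +y side up, so the first side is free. I'll push it back in small steps.

```bash
for i in 1 2; do python3 -m crank '[[[0,0.15,0],[0,0,0],45],[[0,0.3,0],[0,0,0],45]]' | grep -E "pos|force";done; python3 -m crank '[[[0,0.15,0],[0,0,0],45]]'| grep -E "pos|force"
```

```text
tool_pos: [0.5188, -0.2327, 0.1882]
ft_force: [-1.0, -9.1, 4.0]
tool_pos: [0.5192, -0.2286, 0.188]
ft_force: [-1.4, -0.1, -0.8]
tool_pos: [0.5193, -0.2261, 0.1876]
ft_force: [-0.2, -1.8, 2.1]
```

```bash
python3 look.py 6
```

```text
5.6 [ 0.51939613 -0.22537205  0.18742778] [-0.73326291 -1.01979465  0.86709238] 0.03845686775414726
```

View pics/c6.png

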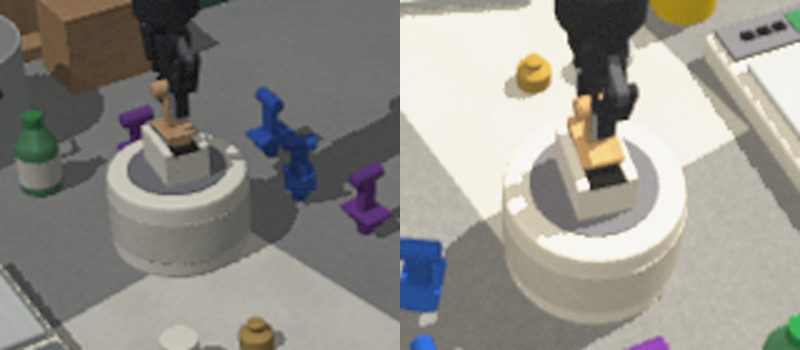

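```bash
python3 - <<'E'
from h import *
for n,r in {'scene':(230,150,310,250),'side':(290,275,390,385)}.items():
    p,d=capture(n);W=cloud(n,d);hsv=cv2.cvtColor(p,cv2.COLOR_RGB2HSV)
    m=np.zeros(d.shape,bool);m[r[1]:r[3],r[0]:r[2]]=1
    m&=(d>0)&(hsv[...,0]>6)&(hsv[...,0]<24)&(hsv[...,1]>80)&(W[...,2]>.14)
    u=np.array([-.125,-.992]);  # canister -y
    q=W[m];yl=((q[:,:2]-[.519,-.232])@np.array([.125,.992]))
    print(n,m.sum())
    for z in np.arange(.15,.24,.008):
        k=(q[:,2]>=z)&(q[:,2]<z+.008)
        if k.any(): print(round(z,3),k.sum(),(yl[k].min()*1000).round(1),(yl[k].max()*1000).round(1))
E
```

```text
scene 199
0.15 24 -16.2 32.5
0.158 37 -18.8 30.4
0.166 59 -4.0 37.1
0.174 6 1.2 16.0
0.182 5 2.3 10.3
0.19 11 -12.6 8.4
0.198 4 -0.5 9.5
0.206 16 -2.9 11.8
0.214 21 -6.3 10.0
0.222 6 0.3 8.2
side 349
0.15 15 -19.9 34.5
0.158 104 -26.0 12.9
0.166 134 -24.3 27.4
0.174 6 -5.9 6.5
0.182 5 -5.2 0.7
0.19 4 -6.8 -2.0
0.198 4 -5.6 26.0
0.206 7 -11.9 0.1
0.214 23 -13.9 7.4
0.222 36 -11.6 3.2
0.23 1 -14.5 -14.5
0.238 3 -17.3 -11.3
```

The bar top is now at about 0.226 m, 11 mm higher than at the start, and the flange is level. Both ribs are free. I'll centre the jaws, raise slightly, and grasp.

```bash
python3 -m crank '[[[0,-0.4,-0.5],[0,0,0],45],[[0,-0.8,-1.0],[0,0,0],45],[[0,-0.8,-1.0],[0,0,0],40],[[0,-0.8,-1.0],[0,0,0],25],[[0,-0.8,-1.0],[0,0,0],10],[[0,-0.8,-1.0],[0,0,0],10],[[0,-0.8,-1.0],[0,0,0],10],[[0,-0.8,-1.0],[0,0,0],10]]'; python3 -m crank '[[[0,0,0],[0,0,0],5],[[0,0,0],[0,0,0],5],[[0,0,0],[0,0,0],5]]'; python3 look.py 7
```

```text
t: 6.37
tool_pos: [0.5186, -0.2347, 0.1982]
tool_rot: [[-0.992, 0.13, 0.001], [0.13, 0.992, -0.001], [-0.001, -0.001, -1.0]]
ft_force: [-0.5, -1.0, 5.4]
gripper_width: 0.0179
t: 6.62
tool_pos: [0.5186, -0.2346, 0.1982]
tool_rot: [[-0.992, 0.13, 0.001], [0.13, 0.992, -0.001], [-0.001, -0.0, -1.0]]
ft_force: [-1.7, -1.7, 5.3]
gripper_width: 0.0179
6.7167 [ 0.51863222 -0.23464328  0.19818503] [-0.48062165 -1.38296087  5.38329094] 0.017835845553548904
```

View pics/c7.png

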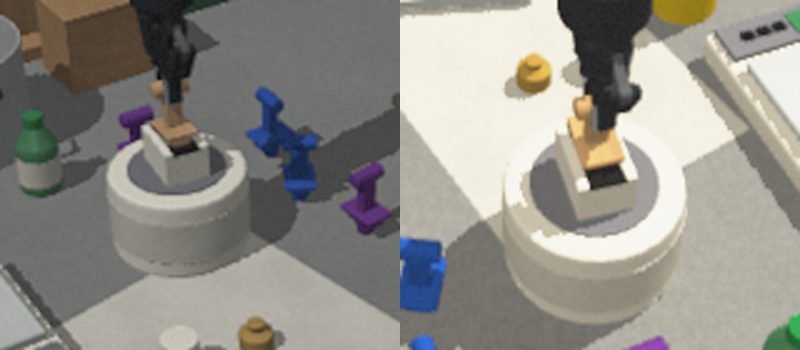

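```bash
python3 -m crank '[[[0,0,-0.3],[0,0,0],5],[[0,0,-0.7],[0,0,0],5],[[0,0,-1.2],[0,0,0],5],[[0,0,-1.8],[0,0,0],5],[[0,0,-2.4],[0,0,0],5],[[0,0,-3],[0,0,0],5]]'; python3 look.py 8
```

```text
t: 7.22
tool_pos: [0.5185, -0.2338, 0.2284]
tool_rot: [[-0.992, 0.129, 0.0], [0.129, 0.992, 0.0], [-0.0, 0.0, -1.0]]
ft_force: [-0.2, -0.7, -1.4]
gripper_width: 0.0177
7.3167 [ 0.51903462 -0.23425456  0.22903876] [-0.19990037  0.37778838 -1.48366164] 0.017998980113031752
```

View pics/c8.png

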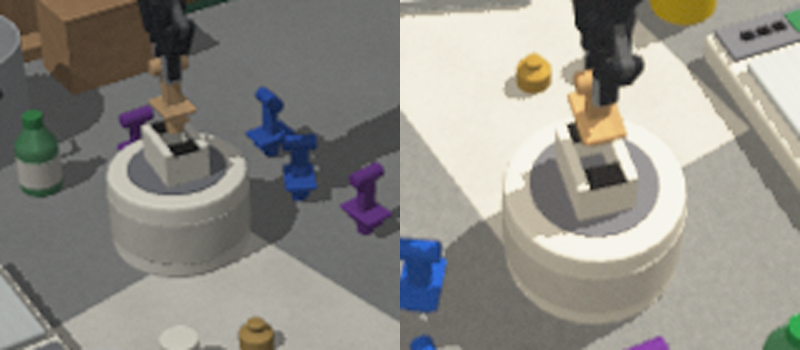

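```bash
python3 -m crank '[[[0,0,-1],[0,0,0],5],[[0,0,-2.5],[0,0,0],5],[[0,0,-4],[0,0,0],5],[[0,0,-5.5],[0,0,0],5],[[0,0,-7],[0,0,0],5],[[0,0,-8],[0,0,0],5],[[0,0,-8],[0,0,0],5]]'; python3 - <<'E'
from h import *
go([.49,.20,.30],112)
E
```

```text
t: 7.9
tool_pos: [0.5192, -0.2347, 0.3101]
tool_rot: [[-0.992, 0.13, 0.003], [0.13, 0.992, -0.001], [-0.003, -0.0, -1.0]]
ft_force: [1.0, -0.3, -0.9]
gripper_width: 0.0181
shift cm [ 8.54 42.72  0.96] turn deg [ -0.07   0.19 -29.46]
```

```bash
python3 -m crank '[[[0.4,2,0],[0,0,0],5],[[1,5,0],[0,0,-2],5],[[1.6,8,0],[0,0,-5],5],[[2.2,11,0],[0,0,-8],5],[[2.8,14,0],[0,0,-11],5],[[3.4,17,0],[0,0,-14],5],[[4,20,0],[0,0,-17],5],[[4.6,23,0],[0,0,-20],5],[[5.2,26,0],[0,0,-22],5],[[5.8,29,0],[0,0,-24],5],[[6.4,32,0],[0,0,-26],5],[[7,35,0],[0,0,-28],5]]'; python3 - <<'E'
from h import *
print(sense()['joint_positions'])
go([.49,.20,.30],112)
E
```

```text
t: 8.9
tool_pos: [0.4936, 0.1233, 0.307]
tool_rot: [[-0.936, -0.353, -0.001], [-0.353, 0.936, -0.0], [0.001, 0.0, -1.0]]
ft_force: [0.6, -0.4, -0.9]
gripper_width: 0.0182
[-0.52039138  0.18276821  0.20456     1.74575601 -0.03948064  1.21805137
  1.62569572]
shift cm [-2.37  7.3   0.7 ] turn deg [ 0.01 -0.06 -1.35]
```

Next I'll finish the transfer and tilt.

```bash
python3 -m crank '[[[-0.5,2.5,0],[0,0,-1],5],[[-1,5,0],[0,0,-1],5],[[-1.5,7,0],[0,0,-1],5],[[-1.5,7,0],[0,0,-1],5],[[-1.5,7,0],[0,0,-1],5]]'; python3 -m crank '[[[0,0,0],[0,-5,0],5],[[0,0,0],[0,-11,0],5],[[0,0,0],[0,-17,0],5],[[0,0,0],[0,-23,0],5],[[0,0,0],[0,-29,0],5],[[0,0,0],[0,-35,0],5],[[0,0,0],[0,-40,0],5],[[0,0,0],[0,-45,0],5],[[0,0,0],[0,-50,0],5],[[0,0,0],[0,-55,0],5],[[0,0,0],[0,-60,0],5],[[0,0,0],[0,-60,0],5]]'; python3 - <<'E'
from h import *
print(sense()['joint_positions'])
p,d=capture('side');cv2.imwrite('pics/s9.png',p[60:300,150:470,::-1].repeat(2,0).repeat(2,1))
E
```

```text
t: 9.32
tool_pos: [0.4831, 0.1938, 0.3068]
tool_rot: [[-0.929, -0.37, -0.001], [-0.37, 0.929, -0.001], [0.002, -0.0, -1.0]]
ft_force: [-0.2, -1.0, -1.5]
gripper_width: 0.0179
t: 10.32
tool_pos: [0.4927, 0.1711, 0.3061]
tool_rot: [[-0.623, -0.315, 0.716], [-0.242, 0.948, 0.206], [-0.744, -0.045, -0.666]]
ft_force: [-0.1, -0.3, -2.5]
gripper_width: 0.0181
[-0.44684132 -0.14133478 -0.13821164  2.4088779   1.30771471  0.21879892
  0.10945015]
```

View pics/s9.png

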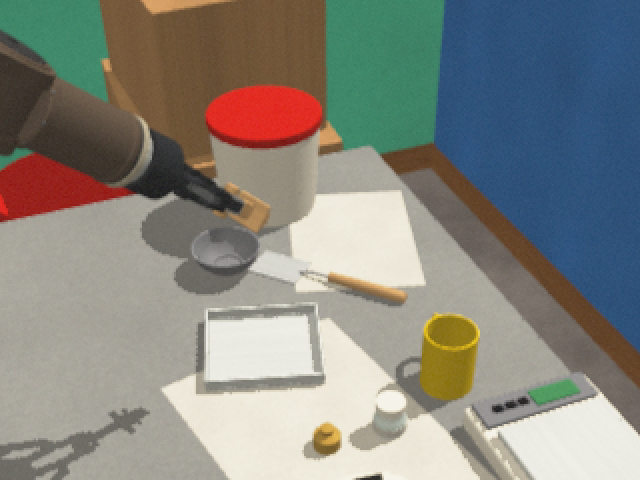

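The side view shows the bung held and tilted over the table, with the tray at about (263,345) in the crop. The tilt is about 48° so far, so I'll hold to see if it converges.

```bash
python3 -m crank '[[[0,0,0],[0,0,0],5],[[0,0,0],[0,0,0],5],[[0,0,0],[0,0,0],5]]'; python3 - <<'E'
from h import *
print(sense()['joint_positions'],sense()['qvel'])
a=np.radians(22);t=np.radians(60)
def T(az,tilt):
    a=np.radians(az);t=np.radians(tilt)
    z=np.array([np.sin(t)*np.cos(a),np.sin(t)*np.sin(a),-np.cos(t)]);y=np.array([-np.sin(a),np.cos(a),0]);return np.stack([np.cross(y,z),y,z],1)
go([.526,.216,.10],Rt=T(22,60))
go([.526,.216,.10],Rt=T(22,50))
E
```

```text
t: 10.62
tool_pos: [0.4926, 0.1729, 0.3065]
tool_rot: [[-0.623, -0.317, 0.715], [-0.243, 0.947, 0.209], [-0.743, -0.044, -0.667]]
ft_force: [0.2, 0.3, -1.1]
gripper_width: 0.018
[-0.44951477 -0.14077776 -0.13792576  2.40610777  1.29228317  0.21873647
  0.12449408] [-3.89643220e-03 -4.48738627e-05 -2.78238162e-03 -5.16178101e-03
  2.38095827e-02  5.33207914e-04 -2.99186159e-02]
shift cm [12.22  3.93 17.06] turn deg [ -4.29 -11.99  -0.  ]
shift cm [12.22  3.93 17.06] turn deg [-4.27 -1.99 -0.38]
```

The arm can't point outward any further here. Tilting the other way, with the hand on the far side, should suit the joints better. I'll check what stands beyond the tray first.

```bash
python3 - <<'E'
from h import *
d=np.load('side0.npy');W=cloud('side',d)
p=cv2.imread('pics/side0.png')
for nm,r in dict(jug=(355,212,392,262),jar=(333,252,358,278),weight=(303,268,325,290),bowl=(243,172,281,198),spat=(276,182,355,212),tray=(245,208,316,256),scale=(383,250,495,335)).items():
    q=W[r[1]:r[3],r[0]:r[2]].reshape(-1,3);q=q[(q[:,2]>(.006 if nm!='spat' else .004))&(q[:,2]<.2)]
    print(nm,np.percentile(q,2,axis=0).round(3),np.percentile(q,98,axis=0).round(3))
# tray corners
q=W[205:260,240:320].reshape(-1,3);q=q[(q[:,2]>.016)&(q[:,2]<.03)]
R=cv2.minAreaRect((q[:,:2]*1000).astype(np.float32));print(cv2.boxPoints(R).round())
E
```

```text
jug [0.725 0.007 0.007] [0.801 0.087 0.102]
jar [ 0.623 -0.032  0.006] [0.669 0.013 0.06 ]
weight [ 0.532 -0.024  0.007] [0.568 0.012 0.041]
bowl [0.496 0.396 0.007] [0.602 0.508 0.049]
spat [0.583 0.245 0.004] [0.828 0.453 0.031]
tray [0.432 0.117 0.006] [0.635 0.319 0.025]
scale [ 0.742 -0.3    0.011] [ 0.925 -0.052  0.055]
[[422. 160.]
 [594. 107.]
 [647. 277.]
 [475. 330.]]
```

```bash
cat >> h.py <<'E'
def T(az,tilt):
    a=np.radians(az);t=np.radians(tilt)
    z=np.array([np.sin(t)*np.cos(a),np.sin(t)*np.sin(a),-np.cos(t)]);y=np.array([-np.sin(a),np.cos(a),0]);return np.stack([np.cross(y,z),y,z],1)
E
python3 - <<'E'
from h import *
go([.53,.215,.28],Rt=T(22,20))
go([.56,.225,.25],Rt=T(22,0))
E
```

```text
shift cm [-1.38  2.92  5.32] turn deg [-4.07 27.99 -1.48]
shift cm [-1.26  3.04  9.67] turn deg [-3.82 47.98 -2.21]
```

```bash
python3 -m crank '[[[-0.3,0.7,1],[-1,5,0],5],[[-0.6,1.4,2],[-2,11,0],5],[[-0.9,2,3.5],[-3,17,-1],5],[[-1.2,2.5,4.5],[-4,23,-1.5],5],[[-1.4,2.9,5.3],[-4,28,-1.5],5],[[-1.4,2.9,6.5],[-4,34,-2],5],[[-1.3,3,8],[-4,40,-2],5],[[-1.3,3,9.7],[-3.8,46,-2],5],[[-1.3,3,9.7],[-3.8,48,-2],5],[[-1.3,3,9.7],[-3.8,48,-2],5],[[-1.3,3,9.7],[-3.8,48,-2],5]]'; python3 - <<'E'
from h import *
print(sense()['joint_positions'].round(2),sense()['qvel'].round(2))
go([.56,.23,.20],Rt=T(22,-60))
go([.56,.225,.25],Rt=T(22,0))
E
```

```text
t: 11.53
tool_pos: [0.5624, 0.2269, 0.2483]
tool_rot: [[-0.927, -0.374, -0.009], [-0.374, 0.927, 0.001], [0.008, 0.004, -1.0]]
ft_force: [0.9, 0.1, -2.8]
gripper_width: 0.0181
[-0.56  0.4   0.12  1.6  -0.06  1.16  1.54] [-0.02 -0.1  -0.01  0.17  0.05 -0.27 -0.06]
shift cm [0.07 0.35 4.83] turn deg [ 0.24 59.53  0.1 ]
shift cm [ 0.29 -0.09 -0.17] turn deg [ 0.25 -0.47 -0.03]
```

```bash
python3 -m crank '[[[0,0,0],[0,5,0],5],[[0,0,0.5],[0,10,0],5],[[0,0,1],[0,16,0],5],[[0,0,1.5],[0,22,0],5],[[0,0,2],[0,28,0],5],[[0,0,2.5],[0,34,0],5],[[0,0,3],[0,40,0],5],[[0,0.3,3.5],[0,46,0],5],[[0,0.3,4],[0,52,0],5],[[0,0.3,4.5],[0,58,0],5],[[0,0.3,4.8],[0,60,0],5],[[0,0.3,4.8],[0,60,0],5]]'; python3 - <<'E'
from h import *
print(sense()['joint_positions'].round(2),sense()['qvel'].round(2))
go([.545,.224,.10],Rt=T(22,-60))
E
```

```text
t: 12.53
tool_pos: [0.554, 0.246, 0.2028]
tool_rot: [[-0.649, -0.428, -0.628], [-0.341, 0.903, -0.262], [0.68, 0.044, -0.732]]
ft_force: [-3.7, 12.4, 4.9]
gripper_width: 0.0182
[-0.47  0.93 -0.01  0.96 -0.05  2.    1.55] [-0.98  0.26  2.72  0.49 -1.54  0.01  1.25]
shift cm [-5.65 -2.05  8.67] turn deg [-1.08 17.06  4.09]
```

```bash
python3 -m crank '[[[0,0,0],[0,0,0],5],[[0,0,0],[0,0,0],5]]'; python3 - <<'E'
from h import *
print(sense()['joint_positions'].round(3),sense()['qvel'].round(2))
go([.545,.224,.10],Rt=T(22,-60))
E
```

```text
t: 12.7
tool_pos: [0.5591, 0.2319, 0.2079]
tool_rot: [[-0.67, -0.406, -0.622], [-0.306, 0.914, -0.268], [0.677, 0.011, -0.736]]
ft_force: [0.8, 0.2, -0.1]
gripper_width: 0.0184
[-0.479  0.922  0.048  0.965 -0.064  1.999  1.554] [ 0.01 -0.09  0.04 -0.05  0.03  0.02 -0.03]
shift cm [-6.12 -0.27  9.03] turn deg [-1.14 17.38  1.71]
```

```bash
python3 -m crank '[[[-1,0,1.3],[0,0,0],5],[[-2,0,2.6],[0,0,0],5],[[-3,-0.1,4],[0,0,0],5],[[-4,-0.2,5.3],[0,0,0],5],[[-5,-0.3,7],[0,1,0],5],[[-6,-0.3,8.5],[0,2,0],5],[[-6.1,-0.3,9],[0,4,0.5],5],[[-6.1,-0.3,9],[0,6,1],5],[[-6.1,-0.3,9],[0,6,1],5]]'; python3 - <<'E'
from h import *
s=sense();print(s['joint_positions'].round(3),s['qvel'].round(2),np.degrees(np.arccos(-s['tool_rot'][2][2])))
go([.545,.224,.07],Rt=T(22,-60))
E
```

```text
t: 13.45
tool_pos: [0.5456, 0.2229, 0.1016]
tool_rot: [[-0.608, -0.394, -0.689], [-0.257, 0.919, -0.298], [0.751, -0.005, -0.66]]
ft_force: [0.9, 0.2, -1.7]
gripper_width: 0.0184
[-0.476  1.058  0.048  1.01  -0.065  1.925  1.544] [ 0.   -0.04 -0.    0.02  0.01 -0.06  0.01] 48.680824305298465
shift cm [-2.37  0.13  2.09] turn deg [-1.12 11.32  0.47]
```

```bash
python3 -m crank '[[[-1,0,1],[0,2,0],5],[[-2,0.1,1.8],[0,4,0],5],[[-2.4,0.1,2.1],[0,6,0],5],[[-2.4,0.1,2.1],[0,7,0.5],5],[[-2.4,0.1,2.1],[0,7,0.5],5],[[-2.4,0.1,2.1],[0,7,0.5],5]]'; python3 - <<'E'
from h import *
s=sense();print(s['joint_positions'].round(3),s['qvel'].round(2),np.degrees(np.arccos(-s['tool_rot'][2][2])))
go([.545,.224,.05],Rt=T(22,-58))
p,d=capture('side');cv2.imwrite('pics/s10.png',cv2.resize(p[150:280,200:380,::-1],None,fx=4,fy=4))
p,d=capture('scene');cv2.imwrite('pics/t10.png',cv2.resize(p[230:360,270:450,::-1],None,fx=4,fy=4))
E
```

```text
t: 13.95
tool_pos: [0.5402, 0.2217, 0.069]
tool_rot: [[-0.533, -0.389, -0.751], [-0.215, 0.921, -0.325], [0.818, -0.012, -0.575]]
ft_force: [0.2, -0.3, -0.5]
gripper_width: 0.0179
[-0.505  1.164  0.125  0.942 -0.115  2.001  1.576] [ 0.   -0.02 -0.01 -0.01 -0.    0.01  0.01] 54.928827704456644
shift cm [-1.86  0.05  0.65] turn deg [-1.13  3.08 -0.05]
```

View pics/s10.png

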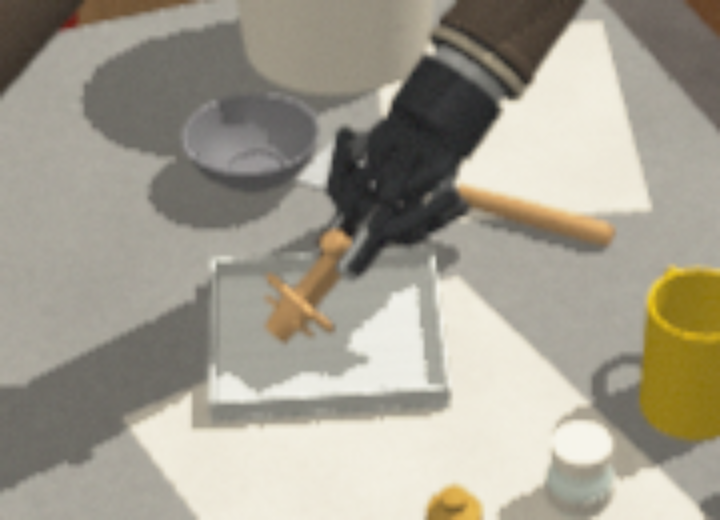

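View pics/t10.png

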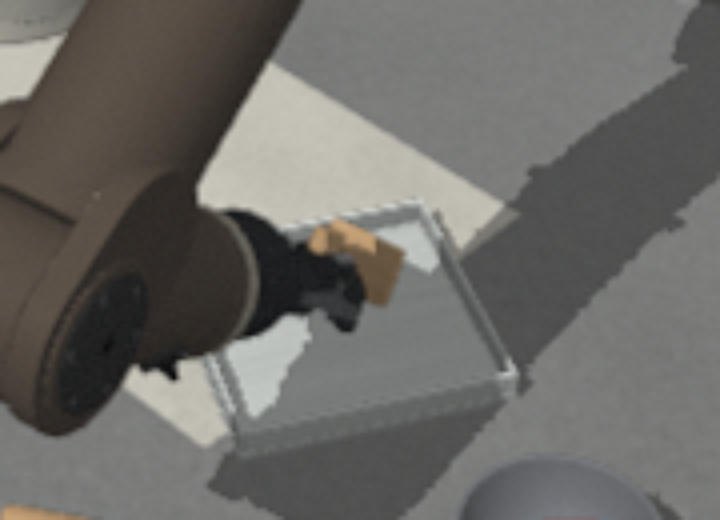

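The bung is over the tray, foot towards the near side, tilted 55°. I'll lower straight down in small steps and watch the force.

```bash
python3 -m crank '[[[-0.4,0,0.3],[0,0,0],5],[[-0.8,0,0.6],[0,0,0],5],[[-0.8,0,0.6],[0,0,0],5]]'|grep -E "pos|force"; python3 -m crank '[[[-0.2,0,0.15],[0,0,0],5],[[-0.4,0,0.3],[0,0,0],5],[[-0.4,0,0.3],[0,0,0],5]]'|grep -E "pos|force";python3 - <<'E'
from h import *
s=sense();print(s['joint_positions'].round(3),np.degrees(np.arccos(-s['tool_rot'][2][2])))
E
```

```text
tool_pos: [0.5394, 0.2213, 0.0576]
ft_force: [-0.8, -0.1, -2.0]
tool_pos: [0.5393, 0.2212, 0.0528]
ft_force: [0.2, 0.2, -2.3]
[-0.505  1.182  0.125  0.944 -0.117  1.983  1.577] 55.083959044752454
```

```bash
for i in 1 2 3; do python3 -m crank '[[[-0.16,0,0.12],[0,0,0],5],[[-0.16,0,0.12],[0,0,0],5]]'|grep -E "pos|force"; done
```

```text
tool_pos: [0.5393, 0.2213, 0.051]
ft_force: [0.5, -0.2, -1.6]
tool_pos: [0.5394, 0.2213, 0.0493]
ft_force: [0.5, 0.1, -0.4]
tool_pos: [0.5395, 0.2212, 0.0479]
ft_force: [1.9, -0.0, 3.0]
```

Contact with the floor of the tray. Lowering on gently should let the bung pivot flatter between the pads.

```bash
for i in 1 2 3 4; do python3 -m crank '[[[-0.24,0,0.18],[0,0,0],5],[[-0.24,0,0.18],[0,0,0],5]]'|grep -E "pos|force"; done
```

```text
tool_pos: [0.5396, 0.2212, 0.0457]
ft_force: [3.1, 1.4, 9.3]
tool_pos: [0.5398, 0.221, 0.0428]
ft_force: [5.0, 0.7, 8.8]
tool_pos: [0.5395, 0.221, 0.0395]
ft_force: [4.7, 0.6, 7.8]
tool_pos: [0.5394, 0.2209, 0.0366]
ft_force: [3.9, 1.1, 8.9]
```

```bash
for i in 1 2 3; do python3 -m crank '[[[-0.24,0,0.18],[0,0,0],5],[[-0.24,0,0.18],[0,0,0],5]]'|grep -E "pos|force"; done;  python3 - <<'E'
from h import *
p,d=capture('side');cv2.imwrite('pics/s11.png',cv2.resize(p[150:280,200:380,::-1],None,fx=4,fy=4))
print(sense()['joint_positions'].round(3))
E
```

```text
tool_pos: [0.5393, 0.2208, 0.0334]
ft_force: [3.7, 1.0, 6.9]
tool_pos: [0.5392, 0.2209, 0.0305]
ft_force: [4.4, 1.0, 7.3]
tool_pos: [0.5392, 0.2211, 0.0281]
ft_force: [4.8, 2.7, 11.1]
[-0.504  1.21   0.123  0.943 -0.118  1.955  1.578]
```

View pics/s11.png

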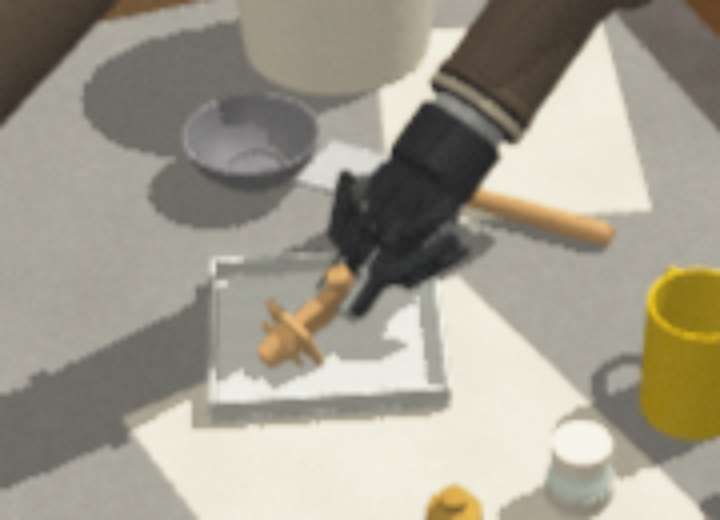

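The bung is almost flat, about 70°, with foot and flange on the floor. I'll open the jaws and back out along the tool axis.

```bash
python3 -m crank '[[[0,0,0],[0,0,0],25],[[0,0,0],[0,0,0],35],[[0,0,0],[0,0,0],45],[[0,0,0],[0,0,0],45],[[0,0,0],[0,0,0],45]]'; python3 -m crank '[[[0,0,-0.5],[0,0,0],45],[[0,0,-1.5],[0,0,0],45],[[0,0,-3],[0,0,0],45],[[0,0,-4.5],[0,0,0],45],[[0,0,-6],[0,0,0],45],[[0,0,-8],[0,0,0],45],[[2,0,-10],[0,0,0],45],[[4,0,-11],[0,0,0],45]]';  python3 - <<'E'
from h import *
p,d=capture('side');np.save('s12.npy',d);cv2.imwrite('pics/s12.png',cv2.resize(p[150:280,200:380,::-1],None,fx=4,fy=4))
W=cloud('side',d);hsv=cv2.cvtColor(p,cv2.COLOR_RGB2HSV)
m=(d>0)&(hsv[...,0]>6)&(hsv[...,0]<22)&(hsv[...,1]>80);t=np.zeros_like(m);t[205:258,245:320]=1;m&=t
q=W[m];print(m.sum(),q.min(0),q.max(0),cv2.minAreaRect((q[:,:2]*1000).astype(np.float32)))
print(sense()['joint_positions'].round(3))
E
```

```text
t: 16.68
tool_pos: [0.5386, 0.2206, 0.0261]
tool_rot: [[-0.531, -0.389, -0.753], [-0.215, 0.921, -0.325], [0.82, -0.011, -0.572]]
ft_force: [-0.4, 0.6, -0.1]
gripper_width: 0.0385
t: 17.35
tool_pos: [0.6034, 0.2464, 0.1365]
tool_rot: [[-0.694, -0.343, -0.632], [-0.247, 0.939, -0.238], [0.676, -0.009, -0.737]]
ft_force: [0.2, -0.7, 0.5]
gripper_width: 0.0386
290 [0.48207451 0.18713838 0.00221621] [0.56935473 0.23917713 0.05502566] ((525.3592529296875, 212.3175506591797), (50.997894287109375, 86.04415130615234), 86.34900665283203)
[-0.551  1.089  0.309  0.84  -0.25   2.003  1.619]
```

View pics/s12.png

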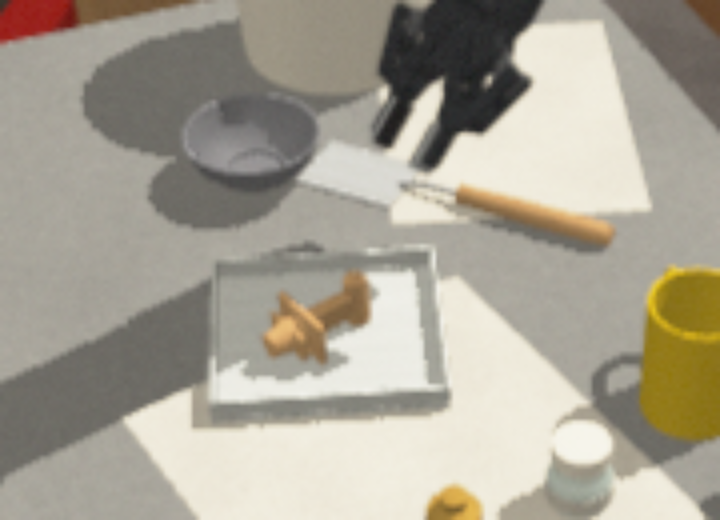

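The bung lies on its side in the middle of the tray. I'll back the hand off, untilt, and compare the whole scene with the start.

```bash
python3 -m crank '[[[1,0,-1],[0,-5,0],45],[[2,0,-2],[0,-10,0],45],[[3,0,-4],[0,-15,0],45],[[4,0,-6],[0,-20,0],45],[[5,0,-8],[0,-25,0],45],[[5,0,-9],[0,-30,0],45],[[5,0,-9],[0,-30,0],45],[[5,0,-9],[0,-30,0],45]]';  python3 - <<'E'
from h import *
for n in ['scene','side']:
    p,d=capture(n);cv2.imwrite(f'pics/{n}13.png',p[:,:,::-1])
    a=cv2.imread(f'pics/{n}0.png');b=p[:,:,::-1].astype(int)
    m=(np.abs(a.astype(int)-b).max(2)>40).astype(np.uint8)
    m=cv2.morphologyEx(m,cv2.MORPH_OPEN,np.ones((3,3),np.uint8))
    for st in cv2.connectedComponentsWithStats(m)[2][1:]:
        if st[4]>25: print(n,st)
E
```

```text
t: 18.07
tool_pos: [0.6205, 0.2569, 0.2287]
tool_rot: [[-0.911, -0.346, -0.222], [-0.336, 0.938, -0.081], [0.237, 0.001, -0.972]]
ft_force: [0.6, 1.0, -0.5]
gripper_width: 0.0383
scene [ 275    0  200  207 9149]
scene [509   0 100  29 913]
scene [599   0  26  24 515]
scene [400   2  36  26 436]
scene [628  20  12  12  97]
scene [486  27  17  12 161]
scene [632  33   8   6  38]
scene [ 471   35   54   59 1147]
scene [597  57  17  24 247]
scene [318  58  35  48 967]
scene [612  63  23  48 595]
scene [631  95   9   8  35]
scene [305 100  12  10  99]
scene [430 100   8  12  60]
scene [275 103  12  16 122]
scene [489 107   8  12  57]
scene [634 109   6  14  60]
scene [428 115   7  11  59]
scene [453 120   4   9  30]
scene [428 127   6  12  48]
scene [482 129  13  35 249]
scene [635 136   5  19  63]
scene [427 141   5  21  93]
scene [261 168  18  18 166]
scene [ 578  174   62   79 1994]
scene [267 184   6   5  26]
scene [ 300  203   55   69 1765]
scene [597 243  10  14  98]
scene [607 260  33  53 721]
scene [381 281  13  11  74]
scene [343 293  31  29 544]
scene [634 315   6   5  26]
side [    0     0   110   240 15184]
side [   80     0   273   249 22264]
side [110 128   6  11  43]
side [261 218  32  27 444]
side [ 110  234  138   67 3135]
side [252 243   6   7  35]
side [ 16 256   4  17  54]
side [ 86 257   9   9  65]
side [   1  285   59   68 1809]
side [327 288  23  33 580]
side [306 333   9   8  58]
side [267 379   9   6  47]
side [  0 409  24  13 172]
```

View pics/side13.png

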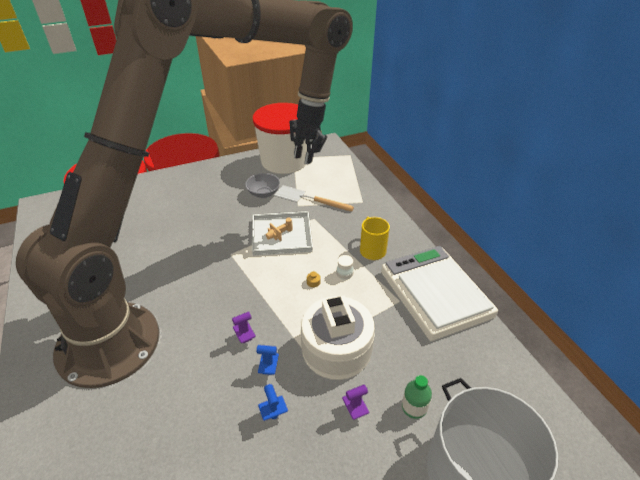

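View pics/scene13.png

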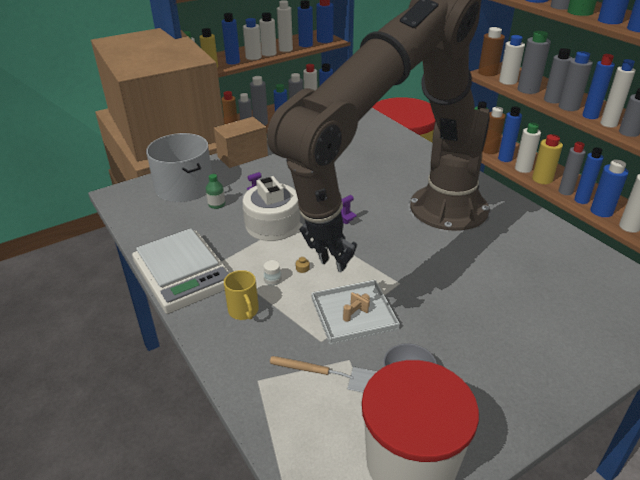

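In both views the bung lies in the tray, at about (280,230) in the side view and (357,305) in the scene view. The mouth is empty and every bystander is where it was. The only changed pixels are the arm, its shadow, and the bung with its shadow.

```bash
python3 -c "
from workcell import sense,sign_off
s=sense();print(s['t'],s['qvel'].round(3),s['ft_force']);print(sign_off())"
```

```text
18.1667 [ 0.004  0.029 -0.006 -0.003  0.004 -0.004 -0.004] [-0.68404362  0.05511261 -0.55261669]
the job is handed in; nothing more can be done
None
```

The bung is out of the canister and lying on its side in the middle of the tray, with both ends inside. I handed the job in at about 18.2 s.

- **Freeing it:** I straddled the cross-bar with part-open jaws and pushed it towards -y, then back towards +y. The force reached about 21 N sideways and 15 N upward on the first push, above the 12 to 15 N you gave, and about 9 N on the second; it dropped each time as a rib came free. Before I grasped it, the bung stood upright about 11 mm raised.
- **Taking it out and laying it down:** I lifted it straight out and carried it to the tray. I set the foot on the tray floor, pressed gently (11 N or less) so it pivoted nearly flat, then released it. It dropped only the last small amount, inside the tray.
- **Last checks:** Both cameras show the bung in the tray and the mouth empty. They show no change at the bystanders or look-alikes, though in the scene view the arm covered the blue look-alikes. The gripper was clear and the arm almost still at hand-in.
- **What went wrong:**
  - My first tilt, with the hand on the near side, stopped at 48°, so I tilted the other way.
  - That second tilt stopped at 55° instead of the planned 60°.
  - While tilting, joint 6 read 1.999 to 2.003 against its stated limit of 2, so I can't rule out that it touched the limit.
  - One reading in that move showed joint 3 at 2.72 rad/s; its limit is 3.01.

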